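Release a stuck disc-drive tray with the eject pin

ROBOT

A 6-joint arm with a two-finger parallel gripper is mounted at the origin on a cart in front of the work surface, level with it; the furniture and walls round the work are solid. World frame = base frame: x ahead of the robot, y to its left, z up, the work surface at z = 0. Lengths are in m, angles in rad, forces in N, time in s.
With the tool pointing down it reaches from about 0.35 to 0.875 m from the base axis. Payload 4.2 kg.
Tool frame: the origin (TCP) lies at the very end of the fingers, on their centre line; the grasp point (between the pads) lies 19 mm behind it; z points along the fingers, y is the line along which they close (so a half turn about z gives the same grasp; the last joint's range is limited). The gripper opens to 85 mm and grips with 20 to 120 N. Pads are 22 mm wide; open, the fingers measure 114 mm over their backs; the gripper's body (76 mm by 85 mm) begins 54 mm behind the grasp point. The pads swing forward as they close: fully open they stand 13 mm farther back than shut.
Start: joints at [1.577, 0.385, 0.008, 0, -1.194, -0.259], TCP at [0.156, 0.605, 0.231] pointing down, gripper open.
Joint ranges: [-3.14, 3.14], [-1.21, 2.06], [-1.07, 1.41], [-3.16, 2.05], [-2.99, -0.16], [-3.1, 3.1]. Speed limits (rad/s): [2.79, 2.79, 3.14, 3.14, 3.14, 3.14].

INTERFACE

Orientations are given as a 3x3 rotation matrix whose columns are the frame's x, y, z axes.
In Python, from station import arm gives the robot as it stands. The module is installed in compiled form; this text tells all that it offers.
- The arm moves only by the tool jog_arm, never from a script. Its argument "moves" is a list of rows, each an object of numbers: "jaw": the closure, from 0 (fully open) to 1 (shut); "tx", "ty", "tz": the shift along the world's x, y, z in units of 40 mm (1.0 is 40 mm); "yaw": the turn about the world's z in units of 6 degrees (1.0 is 6 degrees). A call has 1 to 12 rows; each row shifts and turns the commanded pose from where the row before left it; what a row does not reach is not made up. A row lasts 1/10 s, in which the tool goes at most 50 mm and 8.59 degrees, less where a joint would pass 70% of its speed; a pose out of reach is approached as far as the arm can. A call is refused whole if a number of a shift passes 1 or a number of a turn 1, either way. A call with a gripper value outside its range is refused whole. The fingers move at their own pace and stop on an object; "newtons" is the grip in N (left out, the last holds). Time passes only in rows, so rows that do not move let the fingers close. It gives the time, the measured TCP pose, the force, the opening and the grip force at its end, in the units of the state.
- arm.get_state(): the state, without advancing time (a new reading comes with each control period).
- arm.snapshot(name): name is "side" or "top"; returns the picture (420x560x3 uint8, blue, green, red); there is no depth.
- arm.camera_info(name): a dict with "fx", "fy", "cx", "cy" (pixels), "R" (3x3) and "t" (3): a world point X has camera coordinates R X + t. Camera axes: x right, y down, z forward; pixel columns grow to the right and rows downward; lengths in m; the calibration is good to about 2 mm. A picture is of the moment at which its call begins. camera_info takes no time and is no camera call.
- arm.sign_off(): hands the job in; it is judged then, once.
The state is a dict: "clock": time; "joint_positions": joint angles; "joint_vel": joint speeds; "joint_efforts": joint torques, N m; "position": TCP position; "eef_rot": TCP orientation; "force": force on the tool from outside, world axes, zero at the start; "torque": the same for the moment, N m; "opening": finger opening in m; "finger_force": force on a finger pad.
Only numpy, scipy, OpenCV 4.12 (cv2) and the standard library are available. Lean on these libraries where they do the work, as an engineer would, in place of code of your own. Each camera call takes 0.05 s, during which the arm holds its last target. There are 200 camera calls.

TASK

The tray of the disc drive on the desk will not open. Take the orange-handled release pin from its stand, put it down through the small hole in the drive's top and gently hold the hidden spring catch pressed until the tray has slid all the way out, then put the pin back in its stand, upright and fully home. Work the drive with the pin only, never force it, keep the gripper off the drive and its tray, and leave the ink bottle, bell and rubber stamp where they stand.

Things in the scene. Friction and masses are not known exactly. Their poses are not given: they have to be found in the camera images.
- drive: Grey disc drive, black front, 180 x 160 x 66 mm, fixed. Origin: centre of its underside; x runs from front (x = -90 mm) to back, z up. Its hidden catch, under the hole, is a sprung pad 18 mm wide: about 2.5 N at first touch, 1.5 N more per mm, lets the tray go 4 mm down (8 to 9.5 N), solid stop 6 mm down (about 11.5 N). Keep the pin under 16 N in the hole, 30 N on the top.
- hole (a point): Mouth centre of the round access hole (yellow ring round it) in the drive's flat top, 66 mm above the desk, 9 mm in diameter with a 1.5 mm chamfer, through a 5 mm plate. 30 mm in front of the drive's centre, 52 mm to its +y side; axes as the drive's. The catch's pad straight below cannot be seen: its top is anywhere from 11 to 29 mm below the mouth, to be found by feel.
- tray_front (a point): Middle of the outer face of the tray's black front panel (148 mm wide, 26 mm high). In the drive's frame x = -96 mm shut, -138 mm fully out. A damped spring pushes the tray out, about 25 to 30 mm/s (nearly 2 s), while the catch is held down; if the catch is let up early the tray stops at the next of three teeth, 14 mm apart, and the catch can be pressed again.
- stand: Dark wooden block on a brass foot, fixed to the desk, 60 x 60 mm (foot 68 x 68 mm) and 55 mm high, which holds the release pin. Origin: centre of its underside, z up. It may stand left or right of the drive.
- stand_hole (a point): Centre of the mouth of the hole in the stand's flat top, 55 mm above the desk: round, 9 mm in diameter, 52 mm deep, 2 mm chamfer.
- pin: Release pin, about 60 g, in the stand: steel shaft 5 mm in diameter, 45 mm long, end slightly tapered; then a brass collar 26 mm in diameter, 4 mm thick; then a round orange handle 14 mm in diameter, 49 to 95 mm from the tip, to grip. Origin: the tip; z up the pin. Home in the stand, the collar rests on the stand's top and the tip is 45 mm below the hole's mouth.
- ink_bottle: Dark blue ink bottle with a black cap, 52 x 52 x 58 mm, loose; origin: centre of its underside. A bystander.
- bell: Brass hand bell, 62 mm wide, 93 mm high, loose; origin: centre of its underside. A bystander.
- stamp: Dark wooden rubber stamp, 38 mm wide, 70 mm high, loose; origin: centre of its underside. A bystander.
Not all that is in view belongs to the job. Leave any purple or white look-alike of the stand alone.

How it is judged:
By the outcome, as a careful person would: the job done as asked, in the order asked, and still so for the second after the job is handed in, with the robot touching nothing.
It also fails if it takes over 58 s, if anything falls off the work surface, if the arm or the gripper's body presses on something with over 40 N, if the wrist force passes 120 N, or if a joint passes its speed limit or range.

## Working session

There is one attempt and no reset: what is moved stays moved. The work goes in short steps, Python scripts to look and compute and a tool call to move; the robot and the scene stay as the last step left them, time stands still between calls to the robot, and variables do not carry over. Pictures are saved under pics/ and viewed, at most 10 in all, crops included, and the job is handed in when it is done.

Besides the shell and the picture viewer there is one more tool, called in YAML: its name, and indented under it one key for each argument. jog_arm: Moves the arm, as the interface text tells. Its arguments: {"type":"object","properties":{"moves":{"type":"array"},"newtons":{"type":"number"}},"required":["moves"]}

```bash
mkdir -p pics; python3 - <<'E'
from station import arm
import cv2,numpy as np
for n in("side","top"):
    cv2.imwrite(f"pics/{n}0.png",arm.snapshot(n)); c=arm.camera_info(n)
    print(n,c["fx"],c["fy"],c["cx"],c["cy"],np.round(c["R"],3).tolist(),np.round(c["t"],3), -np.array(c["R"]).T@c["t"])
s=arm.get_state();print(s["eef_rot"],s["force"],s["clock"],s["opening"])
E
```

```text
side 470.29204511768324 470.29204511768324 284.91694264519475 209.59435221144224 [[0.9, -0.436, -0.019], [-0.261, -0.501, -0.825], [0.351, 0.748, -0.564]] [-0.535  0.175  1.013] [ 0.1714223  -0.9029993   0.70549248]
top 446.55425370939065 446.55425370939065 279.0313290021281 214.7093411044906 [[-0.019, -1.0, -0.011], [-0.989, 0.021, -0.149], [0.149, 0.008, -0.989]] [-0.045  0.556  1.413] [ 0.33830275 -0.06803021  1.479455  ]
[[ 9.68171324e-01 -2.50288041e-01 -4.28797196e-04]
 [-2.50288401e-01 -9.68169466e-01 -1.89798479e-03]
 [ 5.98945418e-05  1.94489741e-03 -9.99998107e-01]] [ 0.33054914  0.62240431 -0.53543468] 0.1 0.08536454570514698
```

View pics/side0.png

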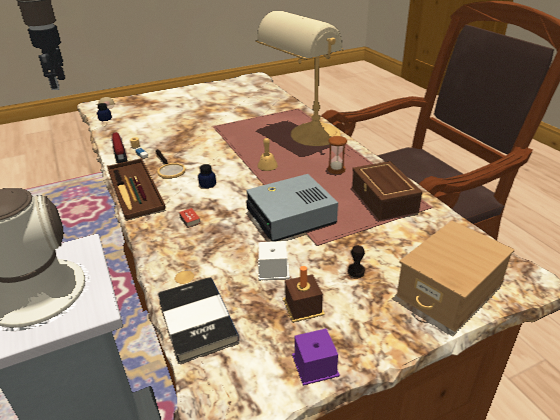

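View pics/top0.png

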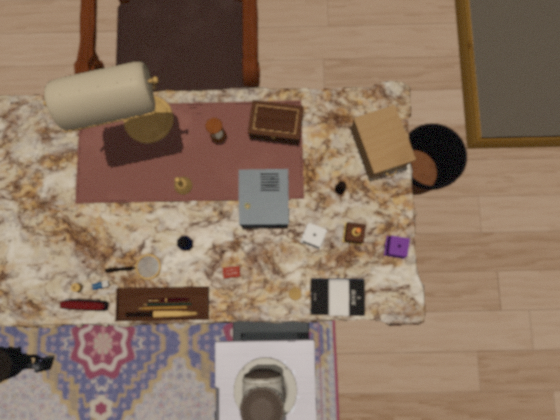

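The stand with the pin is the dark brown block at side (304,297) / top (355,233), with its orange handle at side (303,278). The look-alikes are the white block at side (272,260) / top (314,235) and the purple one at side (316,355) / top (398,246); neither has a pin. Orange or yellow things that could confuse: the hourglass at side (337,155), the bell at (267,155) and the coin at (186,276). The drive is at top (264,198), front towards the robot, ring near top (248,205). I choose the brown stand and will check it in one crop.

```bash
cat > h.py <<'E'
from station import arm
import cv2,numpy as np
C={n:arm.camera_info(n) for n in("side","top")}
def ray(n,p):
    c=C[n];R=np.array(c["R"]);d=R.T@np.array([(p[0]-c["cx"])/c["fx"],(p[1]-c["cy"])/c["fy"],1]);return -R.T@c["t"],d/np.linalg.norm(d)
def onz(n,p,z):
    o,d=ray(n,p);return o+d*(z-o[2])/d[2]
def tri(p,q):
    (a,d),(b,e)=ray("side",p),ray("top",q)
    s=np.linalg.lstsq(np.c_[d,-e],b-a,rcond=None)[0];x,y=a+s[0]*d,b+s[1]*e
    return (x+y)/2,np.linalg.norm(x-y)
def proj(n,X):
    c=C[n];v=np.array(c["R"])@X+c["t"];return np.array([c["fx"]*v[0]/v[2]+c["cx"],c["fy"]*v[1]/v[2]+c["cy"]])
def blobs(im,lo,hi,box,amin=4):
    x0,y0,x1,y1=box
    m=cv2.inRange(cv2.cvtColor(im[y0:y1,x0:x1],cv2.COLOR_BGR2HSV),np.array(lo),np.array(hi))
    k,_,st,ce=cv2.connectedComponentsWithStats(m)
    return [(int(st[i,4]),tuple(int(v) for v in st[i,:4]+np.array([x0,y0,0,0])),tuple(np.round(ce[i]+[x0,y0],1))) for i in range(1,k) if st[i,4]>=amin]
E
python3 - <<'E'
from h import *
S=cv2.imread("pics/side0.png");T=cv2.imread("pics/top0.png")
print("orange side",blobs(S,(5,150,120),(20,255,255),(285,260,325,320)))
print("orange top",blobs(T,(5,150,120),(20,255,255),(340,218,370,248)))
print("ring side",blobs(S,(18,90,100),(35,255,255),(245,175,340,240)))
print("ring top",blobs(T,(18,80,90),(35,255,255),(236,165,292,232),2))
a=cv2.resize(S[165:325,240:345],None,fx=3.7,fy=3.7,interpolation=cv2.INTER_CUBIC)
b=cv2.resize(T[160:260,232:372],None,fx=2.85,fy=5.9*0+2.85,interpolation=cv2.INTER_CUBIC)
o=np.zeros((592,790,3),np.uint8);o[:a.shape[0],:a.shape[1]]=a;o[:b.shape[0],390:390+b.shape[1]]=b[:,:400]
cv2.imwrite("pics/crop1.png",o)
E
```

```text
orange side [(145, (299, 266, 9, 22), (np.float64(303.2), np.float64(276.9))), (6, (314, 315, 6, 2), (np.float64(316.5), np.float64(315.3))), (4, (304, 318, 4, 1), (np.float64(305.5), np.float64(318.0)))]
orange top [(43, (354, 227, 8, 8), (np.float64(357.4), np.float64(230.3)))]
ring side [(17, (268, 187, 8, 4), (np.float64(271.6), np.float64(188.5))), (4, (299, 238, 4, 2), (np.float64(300.5), np.float64(238.2)))]
ring top [(10, (246, 204, 3, 4), (np.float64(246.9), np.float64(205.8)))]
```

View pics/crop1.png

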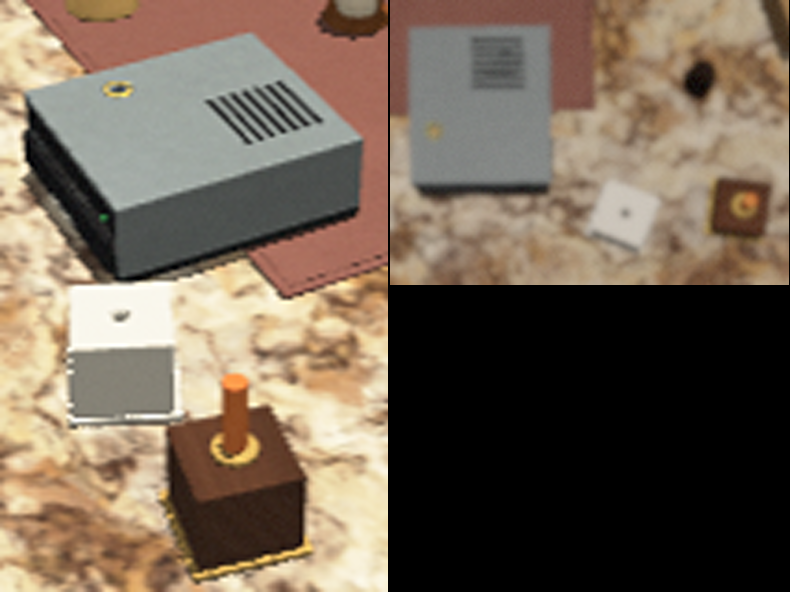

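The crop confirms it: brown stand with brass foot, brass collar and orange handle. The hole's yellow ring is at about side (271.8,189), and the drive front faces the robot. Now I work out positions.

```bash
python3 - <<'E'
from h import *
S=cv2.imread("pics/side0.png");T=cv2.imread("pics/top0.png")
np.set_printoptions(precision=4,suppress=True)
print("handle tri",tri((303.2,276.9),(357.4,230.3)), "side@.082",onz("side",(303.2,276.9),.082),"top@.1",onz("top",(357.4,230.3),.1))
# collar centre side (crop 235,447)
print("collar side",onz("side",(240+235/3.7,165+447/3.7),.059),"collar top",onz("top",(232+352/2.85,160+206/2.85),.059))
r=(240+118/3.7,165+89/3.7);q=(232+43.5/2.85,160+130/2.85)
print("ring tri",tri(r,q),onz("side",r,.066),onz("top",q,.066))
# drive top outline corners, side: crop px
for c in[(27,95),(250,35),(362,140),(113,213)]: print("corner",onz("side",(240+c[0]/3.7,165+c[1]/3.7),.066))
# neighbours
for n,p in(("white",(314,234)),("stamp",(341,187))):print(n,onz("top",p,.055))
m=cv2.inRange(cv2.cvtColor(S,cv2.COLOR_BGR2HSV),(95,15,60),(115,110,220));m[:,:235]=0;m[:165]=0;m[245:]=0;m[:,345:]=0
E
```

```text
handle tri (array([ 0.4924, -0.301 ,  0.0811]), np.float64(0.005092759405216571)) side@.082 [ 0.4893 -0.3014  0.082 ] top@.1 [ 0.4927 -0.2987  0.1   ]
collar side [ 0.4896 -0.3023  0.059 ] collar top [ 0.491  -0.2993  0.059 ]
ring tri (array([0.5822, 0.0457, 0.065 ]), np.float64(0.002971967711069998)) [0.58   0.0444 0.066 ] [0.5834 0.0452 0.066 ]
corner [0.5207 0.0666 0.066 ]
corner [0.6966 0.0676 0.066 ]
corner [ 0.6969 -0.0891  0.066 ]
corner [ 0.516  -0.0881  0.066 ]
white [ 0.4886 -0.167   0.055 ]
stamp [ 0.6403 -0.2594  0.055 ]
```

Pin at about (0.490, -0.301) and hole at about (0.581, 0.0445); the heights agree. The drive's yaw is about 0, with +y to the left. Moving now.

jog_arm:
  moves:
    - {"jaw":0.4,"tx":0.5,"ty":-1}
    - {"jaw":0.4,"tx":0.5,"ty":-1}
    - {"jaw":0.4,"tx":0.5,"ty":-1}
    - {"jaw":0.4,"tx":0.5,"ty":-1}
    - {"jaw":0.4,"tx":0.5,"ty":-1}
    - {"jaw":0.4,"tx":0.5,"ty":-1}
    - {"jaw":0.4,"tx":0.5,"ty":-1}
    - {"jaw":0.4,"tx":0.5,"ty":-1}
    - {"jaw":0.4,"tx":0.5,"ty":-1}
    - {"jaw":0.4,"tx":0.5,"ty":-1}
    - {"jaw":0.4,"tx":0.5,"ty":-1}
    - {"jaw":0.4,"tx":0.5,"ty":-1}

```text
invalid input at $.moves[0]: expected keys jaw, tx, ty, tz, yaw
```

jog_arm:
  moves:
    - {"jaw":0.4,"tx":0.2,"ty":-1}
    - {"jaw":0.4,"tx":0.2,"ty":-1}
    - {"jaw":0.4,"tx":0.2,"ty":-1}
    - {"jaw":0.4,"tx":0.2,"ty":-1}
    - {"jaw":0.4,"tx":0.2,"ty":-1}
    - {"jaw":0.4,"tx":0.2,"ty":-1}
    - {"jaw":0.4,"tx":0.2,"ty":-1}
    - {"jaw":0.4,"tx":0.2,"ty":-1}
    - {"jaw":0.4,"tx":0.2,"ty":-1}
    - {"jaw":0.4,"tx":0.2,"ty":-1}
    - {"jaw":0.4,"tx":0.2,"ty":0}
    - {"jaw":0.4}

```text
invalid input at $.moves[0]: expected keys jaw, tx, ty, tz, yaw
```

jog_arm:
  moves:
    - {"jaw":0.4,"tx":0.5,"ty":-1,"tz":0,"yaw":0}
    - {"jaw":0.4,"tx":0.5,"ty":-1,"tz":0,"yaw":0}
    - {"jaw":0.4,"tx":0.5,"ty":-1,"tz":0,"yaw":0}
    - {"jaw":0.4,"tx":0.5,"ty":-1,"tz":0,"yaw":0}
    - {"jaw":0.4,"tx":0.5,"ty":-1,"tz":0,"yaw":0}
    - {"jaw":0.4,"tx":0.5,"ty":-1,"tz":0,"yaw":0}
    - {"jaw":0.4,"tx":0.5,"ty":-1,"tz":0,"yaw":0}
    - {"jaw":0.4,"tx":0.5,"ty":-1,"tz":0,"yaw":0}
    - {"jaw":0.4,"tx":0.5,"ty":-1,"tz":0,"yaw":0}
    - {"jaw":0.4,"tx":0.5,"ty":-1,"tz":0,"yaw":0}
    - {"jaw":0.4,"tx":0.5,"ty":-1,"tz":0,"yaw":0}
    - {"jaw":0.4,"tx":0.5,"ty":-1,"tz":0,"yaw":0}

```text
clock: 1.3
position: [0.3965, 0.1233, 0.2313]
eef_rot: [[0.968, -0.25, 0.0], [-0.25, -0.968, 0.0], [0.0, -0.0, -1.0]]
force: [0.8, -0.1, 0.1]
opening: 0.0514
finger_force: 0.0
```

jog_arm:
  moves:
    - {"jaw":0.4,"tx":0.2,"ty":-0.96,"tz":0,"yaw":0}
    - {"jaw":0.4,"tx":0.2,"ty":-0.96,"tz":0,"yaw":0}
    - {"jaw":0.4,"tx":0.2,"ty":-0.96,"tz":0,"yaw":0}
    - {"jaw":0.4,"tx":0.2,"ty":-0.96,"tz":0,"yaw":0}
    - {"jaw":0.4,"tx":0.2,"ty":-0.96,"tz":0,"yaw":0}
    - {"jaw":0.4,"tx":0.2,"ty":-0.96,"tz":0,"yaw":0}
    - {"jaw":0.4,"tx":0.2,"ty":-0.96,"tz":0,"yaw":0}
    - {"jaw":0.4,"tx":0.2,"ty":-0.96,"tz":0,"yaw":0}
    - {"jaw":0.4,"tx":0.2,"ty":-0.96,"tz":0,"yaw":0}
    - {"jaw":0.4,"tx":0.2,"ty":-0.96,"tz":0,"yaw":0}
    - {"jaw":0.4,"tx":0.34,"ty":-1,"tz":0,"yaw":0}
    - {"jaw":0.4,"tx":0,"ty":0,"tz":0,"yaw":0}

```text
clock: 2.5
position: [0.4905, -0.3026, 0.2297]
eef_rot: [[0.967, -0.254, -0.002], [-0.254, -0.967, -0.0], [-0.001, 0.001, -1.0]]
force: [-0.3, 1.0, 0.3]
opening: 0.051
finger_force: 0.0
```

jog_arm:
  moves:
    - {"jaw":0.4,"tx":0,"ty":0,"tz":-0.9,"yaw":0}
    - {"jaw":0.4,"tx":0,"ty":0,"tz":-0.9,"yaw":0}
    - {"jaw":0.4,"tx":0,"ty":0,"tz":-0.5,"yaw":0}
    - {"jaw":0.4,"tx":0,"ty":0,"tz":-0.2,"yaw":0}
    - {"jaw":0.4,"tx":0,"ty":0,"tz":0,"yaw":0}
    - {"jaw":0.4,"tx":0,"ty":0,"tz":0,"yaw":0}

```text
clock: 3.1
position: [0.4907, -0.299, 0.1325]
eef_rot: [[0.968, -0.249, 0.002], [-0.249, -0.968, -0.001], [0.002, 0.0, -1.0]]
force: [0.5, 0.1, -1.0]
opening: 0.0511
finger_force: 0.0
```

```bash
python3 - <<'E'
from h import *
S=arm.snapshot("side");T=arm.snapshot("top")
a=cv2.resize(S[200:330,235:365],None,fx=3,fy=3,interpolation=cv2.INTER_CUBIC)
b=cv2.resize(T[170:300,290:420],None,fx=3,fy=3,interpolation=cv2.INTER_CUBIC)
cv2.imwrite("pics/c2.png",np.hstack([a,b]));print(arm.get_state()["position"],arm.get_state()["joint_positions"])
E
```

```text
[ 0.49086222 -0.29907519  0.13291013] [-2.65348587e-01  3.87849853e-01 -2.55345498e-01  3.42594131e-04
 -9.24513844e-01  1.58355307e+00]
```

View pics/c2.png

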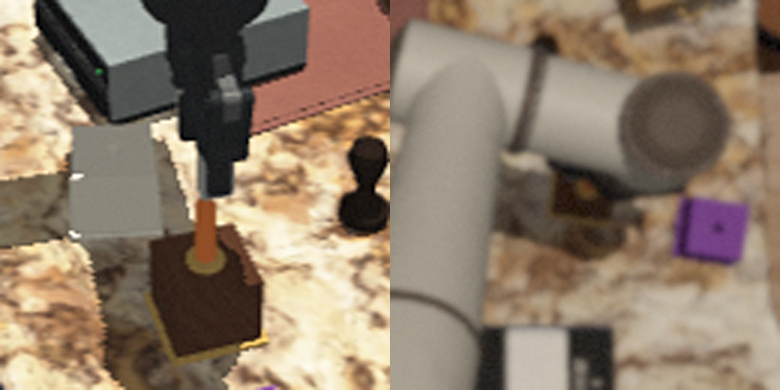

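```bash
python3 - <<'E'
from h import *
p=np.array([.4908,-.2992,.1325]);y=np.array([.249,.968,0])
for o in(0,-.0255,-.032): print(o,proj("side",p+o*y+[0,0,.008]))
print("pin top/mid expected", proj("side",np.array([.4893,-.3014,.105])),proj("side",np.array([.4908,-.2992,.105])))
E
```

```text
0 [303.42548044 252.70004245]
-0.0255 [306.63332974 261.38540944]
-0.032 [307.4758024  263.66643436]
pin top/mid expected [303.21453545 267.93886674] [303.37336196 267.02043575]
```

Fingers straddle the handle (side view: finger at (307,265), handle at (303,270), which matches the projection). Descend and grip.

jog_arm:
  newtons: 50
  moves:
    - {"jaw":0.4,"tx":0,"ty":0,"tz":-0.6,"yaw":0}
    - {"jaw":0.4,"tx":0,"ty":0,"tz":-0.6,"yaw":0}
    - {"jaw":0.4,"tx":0,"ty":0,"tz":-0.38,"yaw":0}
    - {"jaw":0.4,"tx":0,"ty":0,"tz":0,"yaw":0}
    - {"jaw":0.9,"tx":0,"ty":0,"tz":0,"yaw":0}
    - {"jaw":1,"tx":0,"ty":0,"tz":0,"yaw":0}
    - {"jaw":1,"tx":0,"ty":0,"tz":0,"yaw":0}
    - {"jaw":1,"tx":0,"ty":0,"tz":0,"yaw":0}
    - {"jaw":1,"tx":0,"ty":0,"tz":0,"yaw":0}

```text
clock: 4.1
position: [0.4909, -0.2993, 0.0697]
eef_rot: [[0.968, -0.25, 0.003], [-0.25, -0.968, -0.001], [0.003, 0.0, -1.0]]
force: [-0.7, 1.2, 6.4]
opening: 0.0127
finger_force: 48.8
```

jog_arm:
  moves:
    - {"jaw":1,"tx":0,"ty":0,"tz":0.1,"yaw":0}
    - {"jaw":1,"tx":0,"ty":0,"tz":0.3,"yaw":0}
    - {"jaw":1,"tx":0,"ty":0,"tz":0.5,"yaw":0}
    - {"jaw":1,"tx":0,"ty":0,"tz":0.5,"yaw":0}
    - {"jaw":1,"tx":0,"ty":0,"tz":0.5,"yaw":0}
    - {"jaw":1,"tx":0,"ty":0,"tz":0.6,"yaw":0}
    - {"jaw":1,"tx":0,"ty":0,"tz":0,"yaw":0}
    - {"jaw":1,"tx":0,"ty":0,"tz":0,"yaw":0}

```text
clock: 4.9
position: [0.4897, -0.2987, 0.1686]
eef_rot: [[0.968, -0.25, 0.001], [-0.25, -0.968, 0.0], [0.001, -0.0, -1.0]]
force: [0.3, 0.2, -1.1]
opening: 0.0128
finger_force: 48.8
```

```bash
python3 - <<'E'
from h import *
S=arm.snapshot("side");cv2.imwrite("pics/s3.png",S)
cv2.imwrite("pics/c3.png",cv2.resize(S[200:330,235:365],None,fx=4.5,fy=4.5,interpolation=cv2.INTER_CUBIC))
s=arm.get_state();p=s["position"];print(p,s["force"],s["eef_rot"][:,2])
for d in(.0597,.02):print(proj("side",p-[0,0,d]))
E
```

```text
[ 0.48919753 -0.2985321   0.1676496 ] [-1.1067852   0.19862184 -0.91955896] [-1.02937734e-03  8.98233426e-04 -9.99999067e-01]
[302.47370914 265.90231405]
[302.50931775 249.78445134]
```

View pics/c3.png

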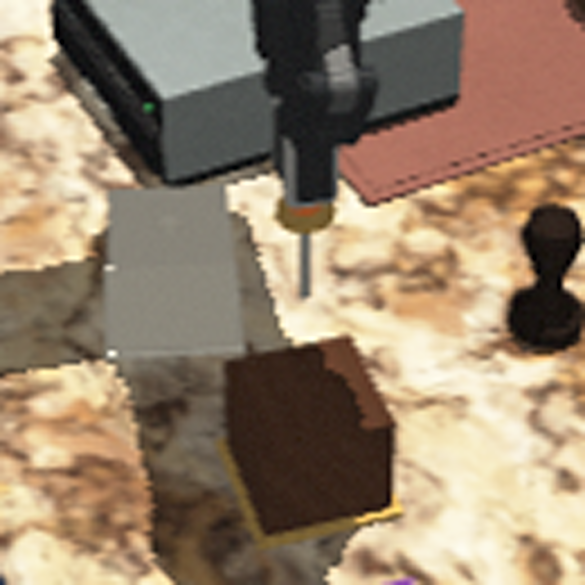

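Pin held upright, with the tip at side (302.6,266.0) as predicted (302.5,265.9). Go above the hole.

jog_arm:
  moves:
    - {"jaw":1,"tx":0.2,"ty":0.6,"tz":0,"yaw":0}
    - {"jaw":1,"tx":0.26,"ty":0.9,"tz":0,"yaw":0}
    - {"jaw":1,"tx":0.26,"ty":1,"tz":0,"yaw":0}
    - {"jaw":1,"tx":0.26,"ty":1,"tz":0,"yaw":0}
    - {"jaw":1,"tx":0.26,"ty":1,"tz":0,"yaw":0}
    - {"jaw":1,"tx":0.26,"ty":1,"tz":0,"yaw":0}
    - {"jaw":1,"tx":0.26,"ty":1,"tz":0,"yaw":0}
    - {"jaw":1,"tx":0.26,"ty":1,"tz":0,"yaw":0}
    - {"jaw":1,"tx":0.26,"ty":0.9,"tz":0,"yaw":0}
    - {"jaw":1,"tx":0,"ty":0.2,"tz":-0.4,"yaw":0}
    - {"jaw":1,"tx":0,"ty":0,"tz":-0.35,"yaw":0}
    - {"jaw":1,"tx":0,"ty":0,"tz":0,"yaw":0}

```text
clock: 6.15
position: [0.5787, 0.0451, 0.1345]
eef_rot: [[0.968, -0.25, -0.008], [-0.25, -0.968, -0.002], [-0.007, 0.004, -1.0]]
force: [-1.0, 0.2, -1.1]
opening: 0.0128
finger_force: 48.9
```

jog_arm:
  moves:
    - {"jaw":1,"tx":0,"ty":0,"tz":0,"yaw":0}
    - {"jaw":1,"tx":0,"ty":0,"tz":0,"yaw":0}
    - {"jaw":1,"tx":0,"ty":0,"tz":0,"yaw":0}

```text
clock: 6.45
position: [0.5815, 0.0448, 0.1388]
eef_rot: [[0.968, -0.251, 0.001], [-0.251, -0.968, 0.0], [0.001, -0.001, -1.0]]
force: [0.6, 0.6, -0.5]
opening: 0.0125
finger_force: 48.9
```

```bash
python3 - <<'E'
from h import *
S=arm.snapshot("side");cv2.imwrite("pics/s4.png",S)
T=arm.snapshot("top");cv2.imwrite("pics/t4.png",T)
a=cv2.resize(S[165:225,240:310],None,fx=8,fy=8,interpolation=cv2.INTER_CUBIC)
cv2.imwrite("pics/c4.png",a)
s=arm.get_state();p=s["position"];print(p,s["force"],s["eef_rot"][:,2])
print("tip",proj("side",p-[0,0,.0597]),"below tip at top plane",proj("side",np.array([p[0],p[1],.066])),"ring0",(240+118/3.7,165+89/3.7))
J=[(proj("side",np.array([p[0]+dx,p[1]+dy,.066]))) for dx,dy in((0,0),(.001,0),(0,.001))];print(J[1]-J[0],J[2]-J[0])
E
```

```text
[0.58133732 0.04484253 0.1387563 ] [ 0.05018755  0.07744341 -0.24058877] [ 1.04520312e-03  3.36890047e-04 -9.99999397e-01]
tip [272.11892113 184.52417906] below tip at top plane [272.29474822 188.85486469] ring0 (271.8918918918919, 189.05405405405406)
[ 0.35228842 -0.09504855] [-0.16133015 -0.18119949]
```

View pics/c4.png

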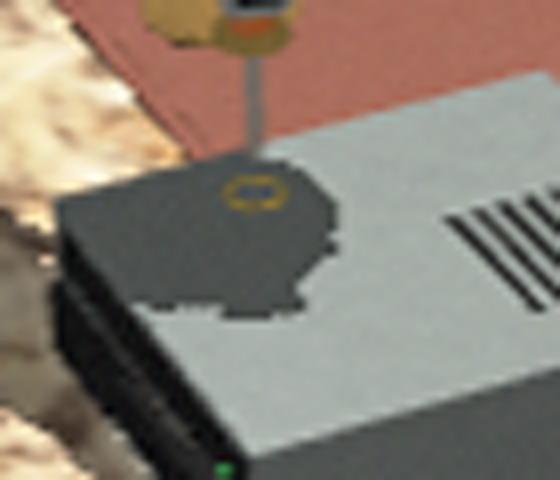

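The tip sits at side (271.3,184.3) and the ring centre at (271.4,188.7). With the 13 mm drop (+4.3 rows) the pin is over the hole. Descend gently to 5 mm in.

jog_arm:
  moves:
    - {"jaw":1,"tx":0,"ty":0,"tz":-0.15,"yaw":0}
    - {"jaw":1,"tx":0,"ty":0,"tz":-0.1,"yaw":0}
    - {"jaw":1,"tx":0,"ty":0,"tz":-0.05,"yaw":0}
    - {"jaw":1,"tx":0,"ty":0,"tz":-0.05,"yaw":0}
    - {"jaw":1,"tx":0,"ty":0,"tz":-0.03,"yaw":0}
    - {"jaw":1,"tx":0,"ty":0,"tz":-0.03,"yaw":0}
    - {"jaw":1,"tx":0,"ty":0,"tz":0,"yaw":0}

```text
clock: 7.25
position: [0.581, 0.0451, 0.1216]
eef_rot: [[0.968, -0.25, -0.0], [-0.25, -0.968, -0.0], [-0.0, 0.0, -1.0]]
force: [-0.0, 0.5, -1.0]
opening: 0.0123
finger_force: 48.9
```

jog_arm:
  moves:
    - {"jaw":1,"tx":0,"ty":0,"tz":-0.03,"yaw":0}
    - {"jaw":1,"tx":0,"ty":0,"tz":0,"yaw":0}
    - {"jaw":1,"tx":0,"ty":0,"tz":0,"yaw":0}

```text
clock: 7.55
position: [0.5811, 0.0451, 0.1205]
eef_rot: [[0.968, -0.25, 0.0], [-0.25, -0.968, 0.0], [0.0, -0.0, -1.0]]
force: [0.9, -1.0, -0.5]
opening: 0.0127
finger_force: 48.9
```

Tip 5 mm below the mouth with no force, so it is in. Feel for the pad.

jog_arm:
  moves:
    - {"jaw":1,"tx":0,"ty":0,"tz":-0.04,"yaw":0}
    - {"jaw":1,"tx":0,"ty":0,"tz":-0.04,"yaw":0}
    - {"jaw":1,"tx":0,"ty":0,"tz":-0.04,"yaw":0}
    - {"jaw":1,"tx":0,"ty":0,"tz":-0.04,"yaw":0}
    - {"jaw":1,"tx":0,"ty":0,"tz":0,"yaw":0}

```text
clock: 8.05
position: [0.5812, 0.0451, 0.1143]
eef_rot: [[0.968, -0.25, 0.0], [-0.25, -0.968, -0.0], [0.0, 0.0, -1.0]]
force: [-0.8, 0.5, 0.7]
opening: 0.0127
finger_force: 49.1
```

jog_arm:
  moves:
    - {"jaw":1,"tx":0,"ty":0,"tz":-0.03,"yaw":0}
    - {"jaw":1,"tx":0,"ty":0,"tz":-0.03,"yaw":0}
    - {"jaw":1,"tx":0,"ty":0,"tz":0,"yaw":0}

```text
clock: 8.35
position: [0.5814, 0.0451, 0.1125]
eef_rot: [[0.968, -0.25, 0.001], [-0.25, -0.968, -0.0], [0.001, -0.0, -1.0]]
force: [-1.7, 0.2, 4.8]
opening: 0.0124
finger_force: 49.5
```

jog_arm:
  moves:
    - {"jaw":1,"tx":0,"ty":0,"tz":-0.03,"yaw":0}
    - {"jaw":1,"tx":0,"ty":0,"tz":-0.02,"yaw":0}
    - {"jaw":1,"tx":0,"ty":0,"tz":0,"yaw":0}
    - {"jaw":1,"tx":0,"ty":0,"tz":0,"yaw":0}

```text
clock: 8.75
position: [0.5816, 0.0451, 0.111]
eef_rot: [[0.968, -0.25, 0.001], [-0.25, -0.968, -0.0], [0.001, -0.0, -1.0]]
force: [-2.8, 0.1, 7.1]
opening: 0.0126
finger_force: 49.7
```

jog_arm:
  moves:
    - {"jaw":1,"tx":0,"ty":0,"tz":-0.03,"yaw":0}
    - {"jaw":1,"tx":0,"ty":0,"tz":-0.02,"yaw":0}
    - {"jaw":1,"tx":0,"ty":0,"tz":0,"yaw":0}
    - {"jaw":1,"tx":0,"ty":0,"tz":0,"yaw":0}

```text
clock: 9.15
position: [0.5818, 0.0451, 0.1094]
eef_rot: [[0.968, -0.249, 0.002], [-0.249, -0.968, -0.0], [0.002, -0.0, -1.0]]
force: [-2.5, -0.7, 9.2]
opening: 0.0129
finger_force: 49.9
```

jog_arm:
  moves:
    - {"jaw":1,"tx":0,"ty":0,"tz":-0.02,"yaw":0}
    - {"jaw":1,"tx":0,"ty":0,"tz":0,"yaw":0}
    - {"jaw":1,"tx":0,"ty":0,"tz":0,"yaw":0}
    - {"jaw":1,"tx":0,"ty":0,"tz":0,"yaw":0}
    - {"jaw":1,"tx":0,"ty":0,"tz":0,"yaw":0}
    - {"jaw":1,"tx":0,"ty":0,"tz":0,"yaw":0}
    - {"jaw":1,"tx":0,"ty":0,"tz":0,"yaw":0}
    - {"jaw":1,"tx":0,"ty":0,"tz":0,"yaw":0}

```text
clock: 9.95
position: [0.5819, 0.0451, 0.1088]
eef_rot: [[0.968, -0.249, 0.002], [-0.249, -0.968, -0.0], [0.002, -0.0, -1.0]]
force: [-2.4, -0.6, 9.0]
opening: 0.0126
finger_force: 49.9
```

```bash
python3 - <<'E'
from h import *
S=arm.snapshot("side");cv2.imwrite("pics/s5.png",S)
A=cv2.imread("pics/side0.png");f=lambda I:cv2.resize(I[160:250,225:325],None,fx=4,fy=4,interpolation=cv2.INTER_CUBIC)
cv2.imwrite("pics/c5.png",np.hstack([f(A),f(S)]))
E
```

```text
(no output)
```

View pics/c5.png

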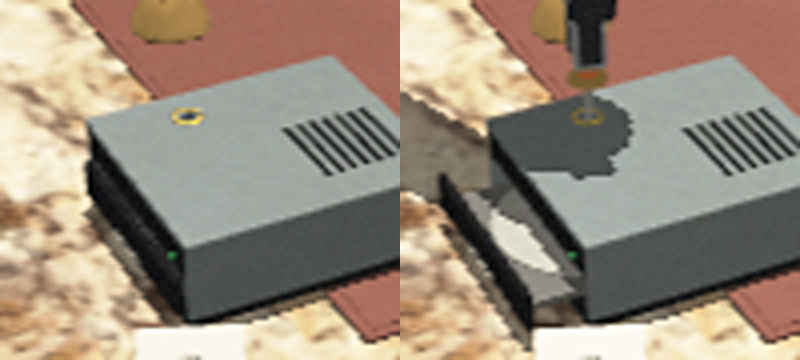

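The tray is opening: its black panel is now at about side (346,226) in front of the drive. Keep holding.

jog_arm:
  moves:
    - {"jaw":1,"tx":0,"ty":0,"tz":0,"yaw":0}
    - {"jaw":1,"tx":0,"ty":0,"tz":0,"yaw":0}
    - {"jaw":1,"tx":0,"ty":0,"tz":0,"yaw":0}
    - {"jaw":1,"tx":0,"ty":0,"tz":0,"yaw":0}
    - {"jaw":1,"tx":0,"ty":0,"tz":0,"yaw":0}
    - {"jaw":1,"tx":0,"ty":0,"tz":0,"yaw":0}
    - {"jaw":1,"tx":0,"ty":0,"tz":0,"yaw":0}
    - {"jaw":1,"tx":0,"ty":0,"tz":0,"yaw":0}
    - {"jaw":1,"tx":0,"ty":0,"tz":0,"yaw":0}
    - {"jaw":1,"tx":0,"ty":0,"tz":0,"yaw":0}
    - {"jaw":1,"tx":0,"ty":0,"tz":0,"yaw":0}
    - {"jaw":1,"tx":0,"ty":0,"tz":0,"yaw":0}

```text
clock: 11.2
position: [0.5819, 0.0451, 0.1088]
eef_rot: [[0.968, -0.249, 0.002], [-0.249, -0.968, -0.0], [0.002, -0.0, -1.0]]
force: [-1.6, -0.1, 9.0]
opening: 0.0123
finger_force: 49.9
```

```bash
python3 - <<'E'
from h import *
S=arm.snapshot("side");cv2.imwrite("pics/s6.png",S);A=cv2.imread("pics/s5.png")
f=lambda I:cv2.resize(I[160:260,225:325],None,fx=4,fy=4,interpolation=cv2.INTER_CUBIC)
cv2.imwrite("pics/c6.png",np.hstack([f(A),f(S)]))
# expected top corners of the panel (z guess by panel height 26 mm), drive centre from hole
h=np.array([.5813,.0450]);c=h+[.030,-.052]
for x in(-.096,-.138):
  for y in(.074,-.074):
    print(x,y,[np.round((proj("side",np.array([c[0]+x,c[1]+y,z]))-[225,160])*4,0) for z in(.03,.045)])
E
```

```text
-0.096 0.074 [array([ 85., 171.]), array([ 83., 152.])]
-0.096 -0.074 [array([178., 294.]), array([177., 273.])]
-0.138 0.074 [array([ 24., 188.]), array([ 22., 169.])]
-0.138 -0.074 [array([113., 313.]), array([112., 293.])]
```

View pics/c6.png

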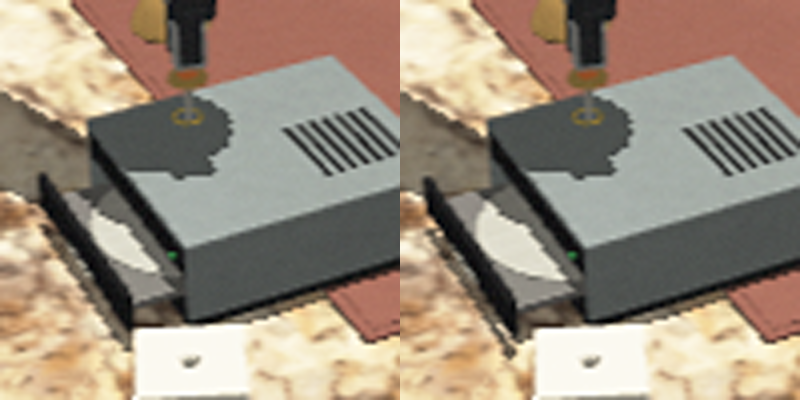

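The panel's outer edge now spans crop x 25–115, matching the fully out prediction (22–113). Hold a little longer and confirm nothing moves.

jog_arm:
  moves:
    - {"jaw":1,"tx":0,"ty":0,"tz":0,"yaw":0}
    - {"jaw":1,"tx":0,"ty":0,"tz":0,"yaw":0}
    - {"jaw":1,"tx":0,"ty":0,"tz":0,"yaw":0}
    - {"jaw":1,"tx":0,"ty":0,"tz":0,"yaw":0}
    - {"jaw":1,"tx":0,"ty":0,"tz":0,"yaw":0}
    - {"jaw":1,"tx":0,"ty":0,"tz":0,"yaw":0}
    - {"jaw":1,"tx":0,"ty":0,"tz":0,"yaw":0}

```text
clock: 11.95
position: [0.5819, 0.0451, 0.1088]
eef_rot: [[0.968, -0.249, 0.002], [-0.249, -0.968, -0.0], [0.002, -0.0, -1.0]]
force: [-2.0, -0.5, 9.0]
opening: 0.0126
finger_force: 49.9
```

```bash
python3 - <<'E'
from h import *
S=arm.snapshot("side");cv2.imwrite("pics/s7.png",S);A=cv2.imread("pics/s6.png")
print((cv2.absdiff(A,S).max(2)[195:260,225:275]>40).sum(),(cv2.absdiff(A,cv2.imread("pics/s5.png")).max(2)[195:260,225:275]>40).sum())
E
```

```text
0 548
```

Tray stopped, fully out. Withdraw straight up.

jog_arm:
  moves:
    - {"jaw":1,"tx":0,"ty":0,"tz":0.15,"yaw":0}
    - {"jaw":1,"tx":0,"ty":0,"tz":0.2,"yaw":0}
    - {"jaw":1,"tx":0,"ty":0,"tz":0.3,"yaw":0}
    - {"jaw":1,"tx":0,"ty":0,"tz":0.4,"yaw":0}
    - {"jaw":1,"tx":0,"ty":0,"tz":0.5,"yaw":0}
    - {"jaw":1,"tx":0,"ty":0,"tz":0,"yaw":0}
    - {"jaw":1,"tx":0,"ty":0,"tz":0,"yaw":0}
    - {"jaw":1,"tx":0,"ty":0,"tz":0,"yaw":0}

```text
clock: 12.8
position: [0.5803, 0.045, 0.1678]
eef_rot: [[0.968, -0.25, -0.002], [-0.25, -0.968, -0.0], [-0.002, 0.001, -1.0]]
force: [0.1, 0.5, -1.1]
opening: 0.0128
finger_force: 49.3
```

jog_arm:
  moves:
    - {"jaw":1,"tx":-0.2,"ty":-0.6,"tz":0,"yaw":0}
    - {"jaw":1,"tx":-0.26,"ty":-0.9,"tz":0,"yaw":0}
    - {"jaw":1,"tx":-0.26,"ty":-1,"tz":0,"yaw":0}
    - {"jaw":1,"tx":-0.26,"ty":-1,"tz":0,"yaw":0}
    - {"jaw":1,"tx":-0.26,"ty":-1,"tz":0,"yaw":0}
    - {"jaw":1,"tx":-0.26,"ty":-1,"tz":0,"yaw":0}
    - {"jaw":1,"tx":-0.26,"ty":-1,"tz":0,"yaw":0}
    - {"jaw":1,"tx":-0.26,"ty":-1,"tz":0,"yaw":0}
    - {"jaw":1,"tx":-0.26,"ty":-0.9,"tz":0,"yaw":0}
    - {"jaw":1,"tx":0,"ty":-0.2,"tz":0,"yaw":0}
    - {"jaw":1,"tx":0,"ty":0,"tz":0,"yaw":0}
    - {"jaw":1,"tx":0,"ty":0,"tz":0,"yaw":0}

```text
clock: 14.0
position: [0.4897, -0.2982, 0.1681]
eef_rot: [[0.968, -0.25, -0.001], [-0.25, -0.968, 0.001], [-0.001, -0.0, -1.0]]
force: [0.9, 0.5, -0.5]
opening: 0.0126
finger_force: 49.3
```

jog_arm:
  moves:
    - {"jaw":1,"tx":0,"ty":0,"tz":-0.3,"yaw":0}
    - {"jaw":1,"tx":0,"ty":0,"tz":-0.3,"yaw":0}
    - {"jaw":1,"tx":0,"ty":0,"tz":-0.3,"yaw":0}
    - {"jaw":1,"tx":0,"ty":0,"tz":-0.2,"yaw":0}
    - {"jaw":1,"tx":0,"ty":0,"tz":0,"yaw":0}
    - {"jaw":1,"tx":0,"ty":0,"tz":0,"yaw":0}

```text
clock: 14.6
position: [0.49, -0.2989, 0.1247]
eef_rot: [[0.968, -0.25, -0.0], [-0.25, -0.968, -0.0], [-0.0, 0.0, -1.0]]
force: [0.8, 0.7, -0.6]
opening: 0.0127
finger_force: 49.3
```

jog_arm:
  moves:
    - {"jaw":1,"tx":0.02,"ty":0,"tz":-0.15,"yaw":0}
    - {"jaw":1,"tx":0,"ty":0,"tz":-0.1,"yaw":0}
    - {"jaw":1,"tx":0,"ty":0,"tz":-0.1,"yaw":0}
    - {"jaw":1,"tx":0,"ty":0,"tz":0,"yaw":0}

```text
clock: 15.0
position: [0.4902, -0.2988, 0.1102]
eef_rot: [[0.968, -0.25, -0.001], [-0.25, -0.968, 0.001], [-0.001, -0.0, -1.0]]
force: [-0.1, -0.5, -0.1]
opening: 0.0127
finger_force: 49.3
```

jog_arm:
  moves:
    - {"jaw":1,"tx":0,"ty":0,"tz":-0.2,"yaw":0}
    - {"jaw":1,"tx":0,"ty":0,"tz":-0.2,"yaw":0}
    - {"jaw":1,"tx":0,"ty":0,"tz":-0.2,"yaw":0}
    - {"jaw":1,"tx":0,"ty":0,"tz":-0.2,"yaw":0}
    - {"jaw":1,"tx":0,"ty":0,"tz":-0.15,"yaw":0}
    - {"jaw":1,"tx":0,"ty":0,"tz":0,"yaw":0}
    - {"jaw":1,"tx":0,"ty":0,"tz":0,"yaw":0}

```text
clock: 15.7
position: [0.4908, -0.2989, 0.0728]
eef_rot: [[0.968, -0.25, -0.0], [-0.25, -0.968, -0.0], [-0.0, 0.0, -1.0]]
force: [0.6, -1.0, -0.1]
opening: 0.0129
finger_force: 49.3
```

jog_arm:
  moves:
    - {"jaw":1,"tx":0,"ty":0,"tz":-0.04,"yaw":0}
    - {"jaw":1,"tx":0,"ty":0,"tz":-0.04,"yaw":0}
    - {"jaw":1,"tx":0,"ty":0,"tz":-0.02,"yaw":0}
    - {"jaw":1,"tx":0,"ty":0,"tz":0,"yaw":0}
    - {"jaw":1,"tx":0,"ty":0,"tz":0,"yaw":0}

```text
clock: 16.2
position: [0.4909, -0.299, 0.0697]
eef_rot: [[0.968, -0.25, 0.001], [-0.25, -0.968, -0.0], [0.001, 0.0, -1.0]]
force: [-1.2, 2.3, 5.4]
opening: 0.0129
finger_force: 49.6
```

Seated at the grasp height, with the collar bearing on the stand. Release and rise.

jog_arm:
  moves:
    - {"jaw":0.8,"tx":0,"ty":0,"tz":0.03,"yaw":0}
    - {"jaw":0.6,"tx":0,"ty":0,"tz":0,"yaw":0}
    - {"jaw":0.4,"tx":0,"ty":0,"tz":0,"yaw":0}
    - {"jaw":0.4,"tx":0,"ty":0,"tz":0,"yaw":0}
    - {"jaw":0.4,"tx":0,"ty":0,"tz":0,"yaw":0}
    - {"jaw":0.4,"tx":0,"ty":0,"tz":0.3,"yaw":0}
    - {"jaw":0.4,"tx":0,"ty":0,"tz":0.8,"yaw":0}
    - {"jaw":0.4,"tx":0,"ty":0,"tz":1,"yaw":0}
    - {"jaw":0.4,"tx":0,"ty":0,"tz":1,"yaw":0}
    - {"jaw":0.4,"tx":0,"ty":0,"tz":0.5,"yaw":0}
    - {"jaw":0.4,"tx":0,"ty":0,"tz":0,"yaw":0}
    - {"jaw":0.4,"tx":0,"ty":0,"tz":0,"yaw":0}

```text
clock: 17.4
position: [0.4905, -0.2987, 0.2147]
eef_rot: [[0.968, -0.25, 0.001], [-0.25, -0.968, 0.0], [0.001, -0.0, -1.0]]
force: [-0.7, -0.2, -0.8]
opening: 0.0517
finger_force: 0.0
```

```bash
python3 - <<'E'
from h import *
S=arm.snapshot("side");A=cv2.imread("pics/side0.png")
print(blobs(S,(5,150,80),(20,255,255),(290,255,320,300)),blobs(A,(5,150,80),(20,255,255),(290,255,320,300)),arm.get_state()["position"])
cv2.imwrite("pics/f.png",cv2.resize(S[130:340,170:400],None,fx=2.8,fy=2.8,interpolation=cv2.INTER_CUBIC))
E
```

```text
[(149, (299, 266, 9, 22), (np.float64(303.0), np.float64(277.2)))] [(160, (299, 266, 9, 23), (np.float64(303.2), np.float64(277.4))), (7, (310, 276, 4, 5), (np.float64(311.9), np.float64(277.6))), (5, (294, 279, 3, 2), (np.float64(295.0), np.float64(279.4))), (4, (314, 282, 3, 3), (np.float64(315.0), np.float64(283.2))), (5, (290, 288, 3, 5), (np.float64(290.8), np.float64(290.0))), (4, (293, 294, 4, 2), (np.float64(294.5), np.float64(294.8))), (5, (296, 297, 3, 3), (np.float64(297.0), np.float64(298.2)))] [ 0.49001208 -0.29854048  0.21358985]
```

View pics/f.png

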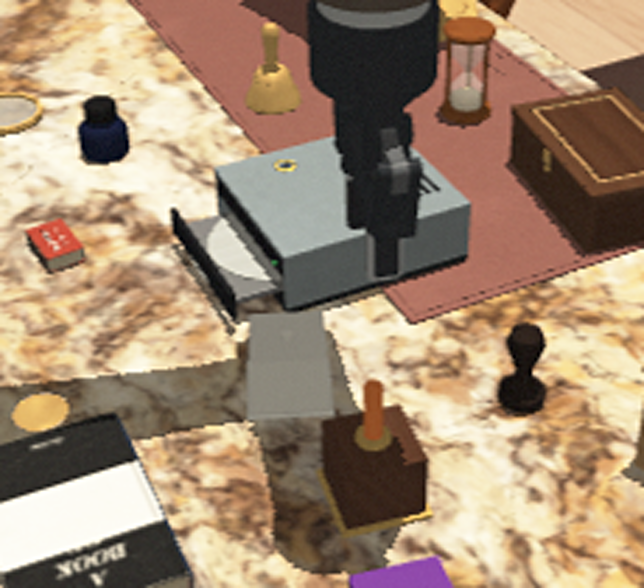

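The tray is fully out. The pin is home upright: its handle blob is at side (303.0,277.2), against (303.2,277.4) at the start. The bystanders stand where they were.

```bash
python3 -c "
from station import arm
print(arm.sign_off())"
```

```text
the job is handed in; nothing more can be done
None
```

The tray is fully out, the release pin is back in its stand upright and fully home, and the job was handed in at about 17.5 s, with no sampled push on the catch above about 9 N.

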